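# Put the dry turner and pastry brush away in the cutlery tray

### The arm

A 7-joint arm with a two-finger parallel gripper is mounted at the origin on the work surface. World frame = base frame: x ahead of the robot, y to its left, z up, the work surface at z = 0. Lengths are in m, angles in rad, forces in N, time in s.
With the tool pointing down it reaches from about 0.35 to 0.9 m from the base axis. Payload 8.1 kg.
Tool frame: the origin (TCP) lies at the very end of the fingers, on their centre line; the grasp point (between the pads) lies 19 mm behind it; z points along the fingers, y is the line along which they close (so a half turn about z gives the same grasp; the last joint's range is limited). The gripper opens to 92 mm and grips with 3 to 60 N. Pads are 19 mm wide; open, the fingers measure 130 mm over their backs; the gripper's body (75 mm by 190 mm) begins 47 mm behind the grasp point.
Start: joints at [-1.238, 0.434, 0.025, 1.573, -0.012, 1.134, -0.075], TCP at [0.264, 0.567, 0.227] pointing down, gripper open.
Joint ranges: [-2.62, 2.62], [-0.44, 2.09], [-1.27, 1.32], [0.08, 2.57], [-1.32, 4.46], [0.12, 2], [-2.74, 2.74]. Speed limits (rad/s): [2.22, 2.22, 3.01, 3.01, 3.14, 3.14, 3.14].

### API

Orientations are given as a rotation vector (axis times angle).
In Python, from cell import arm gives the robot as it stands.
- The arm moves only by the tool carry_out, never from a script. Its argument "commands" is a list of rows, each a list of 7 numbers: the opening, from 0 (shut) to 1 (fully open), then the shift along the tool's x, y, z each as a share of 0.025 m, from -1 to 1, then the turn, a rotation vector about the tool's x, y, z each as a share of 0.1 rad, from -1 to 1. A call has 1 to 8 rows; each row shifts and turns the commanded pose from where the row before left it, along the tool's axes as they then stand; what a row does not reach is not made up. A row lasts 1/10 s, in which the tool goes at most 50 mm and 8.59 degrees, less where a joint would pass 70% of its speed; a pose out of reach is approached as far as the arm can. A call with a number of a shift or a turn outside -1 to 1 is refused whole. A call with a gripper value outside its range is refused whole. The fingers move at their own pace and stop on an object; "squeeze" is the grip in N (left out, the last holds). Time passes only in rows, so rows that do not move let the fingers close. It gives the time, the measured TCP pose, the force, the opening and the grip force at its end, in the units of the state.
- arm.observe(): the state, without advancing time (a new reading comes with each control period).
- arm.get_image(name): name is "side" or "top" or "wrist"; returns a dict with "pixels" (384x512x3 uint8, red, green, blue), "range_z" (384x512 float32, m along the optical axis (not along the pixel's ray), 0 where there is no reading), "mtx" (3x3 intrinsics, pixels), "R" (3x3) and "t" (3): a world point X has camera coordinates R X + t; the wrist camera has in their place "tool_from_camera" (4x4, takes a point from camera to tool coordinates, whose origin is the TCP and whose axes are the flange's). Camera axes: x right, y down, z forward; pixel columns grow to the right and rows downward; lengths in m; the calibration is good to about 2 mm. A picture is of the moment at which its call begins: read the wrist's pose just before it.
- arm.sign_off(): hands the job in; it is judged then, once.
The state is a dict: "clock": time; "joints": joint angles; "dq": joint speeds; "joint_efforts": joint torques, N m; "position": TCP position; "ee_rot": TCP orientation; "force": force on the tool from outside, world axes, zero at the start; "ft_torque": the same for the moment, N m; "width": opening from 0.0 (shut) to 1.0 (fully open); "gripper_force": force on a finger pad.
Only numpy, scipy, OpenCV 4.12 (cv2) and the standard library are available. Lean on these libraries where they do the work, as an engineer would, in place of code of your own. Each camera call takes 0.05 s, during which the arm holds its last target. There are 200 camera calls.

### The job

The washing-up in the dish drainer is dry: put the slotted turner and the pastry brush away in the wooden cutlery tray. Lay each one flat on the floor of its own compartment, the turner in the widest compartment and the brush in the other empty one, with their heads to the same end as the heads of the forks and spoons that are already there. Hold each one level as you lower it in and lay it down gently (no dropping, no tipping it in head first), and leave the wooden spoon and everything else where it is.

Things in the scene. Friction and masses are not known exactly. Their poses are not given: they have to be found in the camera images.
- turner: Slotted kitchen turner, 310 mm long, about 130 g, rigid, one flat underside: black bar handle 20 wide, 16 high, then flat steel neck and blade 76 wide, 3 thick. Origin on the underside, mid-width, on the handle 200 mm from the blade's front edge; +x towards the head, z out of the upper face. Along x: handle -110 to +30, neck (11 wide, 5 high) to 115, blade to 200 mm. Starts leaning in the drainer.
- pastry_brush: Pastry brush, 270 mm long, about 70 g, rigid, one flat underside: straight pale wooden handle 16 wide, 16 high, steel ferrule 34 wide, pale head 31 wide, 10 thick. Origin on the underside, mid-width, on the handle 200 mm from the head's tip; +x towards the head, z out of the upper face. Along x: handle -70 to +115, ferrule and head to 200 mm. Starts leaning in the drainer.
- wooden_spoon: Wooden spoon, 310 mm long, handle 14 mm wide, flat round head 56 mm. Same frame as the turner's (origin 200 mm from the tip, +x to the head). Leans in the drainer in the same way. To be left where it is.
- turner_tip (a point): Middle of the front edge of the turner's blade, on the underside (turner x = +200 mm).
- turner_end (a point): End of the turner's handle, on the underside (turner x = -110 mm).
- pastry_brush_tip (a point): Middle of the tip of the brush's head, on the underside (brush x = +200 mm).
- pastry_brush_end (a point): End of the brush's handle, on the underside (brush x = -70 mm).
- tray: Fixed wooden cutlery tray, 360 x 304 mm (its x, y), outer walls 50 high, dividers 46, floor 6 mm thick; origin under its centre, z up. Four compartments run along its x, 346 mm long inside; from +y: table spoons (50 wide), empty widest (96), forks (50), empty (76). The forks' and spoons' heads lie at its -x end, which points to world -x within 23 degrees.
- lane_wide (a point): Centre of the floor of the widest compartment (96 x 346 mm), at floor level, 6 mm above the worktop; axes as the tray's: x along the compartment, heads to -x.
- lane_narrow (a point): Centre of the floor of the other empty compartment (76 x 346 mm), at floor level, 6 mm above the worktop; axes as the tray's: x along the compartment, heads to -x.
- drainer: Fixed steel-wire dish drainer on a drip tray, 270 x 380 mm (its x, y), origin under its centre, z up, +x within 23 degrees of world +x. Drip tray floor 8 mm up; wire sides at x = +-115, y = +-178 mm, top rails 8 mm thick centred 98 mm up, a loop on each y side to 124 mm. Utensils lean over its +x rail; a mug and a tumbler stand in its -x half, up to 110 mm high.
- drainer_rail (a point): Middle of the drainer's +x top rail, 98 mm up. Turner, brush and spoon lean here side by side, in any order, 78 mm apart, heads down on the drip tray towards -x, handles rising to +x about 37 degrees from level, touching the rail some 155 mm from the tip: the origin of each is about 45 mm up its handle beyond the rail, in free air, 130 mm up.
- mug: White mug, 72 mm across, 90 high, upside down in the drainer; origin at the centre of its lower rim. To be left where it is.
- tumbler: Glass tumbler, 68 mm across, 95 high, upside down in the drainer; origin at the centre of its lower rim. To be left where it is.
- pepper_mill: Dark wooden pepper mill, 56 mm across, 153 high, on the worktop; origin at the centre of its foot. To be left where it is.
- storage_jar: Glass storage jar, 76 mm across, 120 high, on the worktop; origin at the centre of its foot. To be left where it is.

How it is judged:
At the end, for the whole second after the job is handed in: The turner lies flat in the widest compartment and the brush flat in the other empty one, at rest and let go: tip and handle end of each within 7 mm of the floor and between the compartment's walls, heads at the end where the heads of the forks and spoons are (y of turner_tip in the frame of lane_wide between -0.046 and 0.046 m and z of turner_tip in the frame of lane_wide between -0.005 and 0.007 m and y of turner_end in the frame of lane_wide between -0.046 and 0.046 m and z of turner_end in the frame of lane_wide between -0.005 and 0.007 m and x of turner_tip in the frame of lane_wide between -0.18 and -0.08 m and x of turner_end in the frame of lane_wide below 0.18 m and linear speed of each of turner, pastry_brush below 0.02 m/s and y of pastry_brush_tip in the frame of lane_narrow between -0.036 and 0.036 m and z of pastry_brush_tip in the frame of lane_narrow between -0.005 and 0.007 m and y of pastry_brush_end in the frame of lane_narrow between -0.036 and 0.036 m and z of pastry_brush_end in the frame of lane_narrow between -0.005 and 0.007 m and x of pastry_brush_tip in the frame of lane_narrow between -0.18 and -0.08 m and x of pastry_brush_end in the frame of lane_narrow below 0.18 m); the robot touches nothing.
It fails at once if the turner is let fall or thrown (moving faster than 0.6 m/s with no finger touching it) instead of being laid down (contact force between the fingers and turner below 0.1 N and linear speed of turner above 0.6 m/s).
It fails at once if the pastry brush is let fall or thrown (moving faster than 0.6 m/s with no finger touching it) instead of being laid down (contact force between the fingers and pastry_brush below 0.1 N and linear speed of pastry_brush above 0.6 m/s).
It fails at once if the turner or the brush is tipped into the tray instead of being lowered level (it touches the tray while sloping more than about 11 degrees, 0.2 rad) ((contact force between turner and tray above 0.3 N and angle between turner's own z axis and vertical above 0.2 rad) or (contact force between pastry_brush and tray above 0.3 N and angle between pastry_brush's own z axis and vertical above 0.2 rad)).
It fails at once if the wooden spoon, the mug or the tumbler in the drainer is moved more than 30 mm (distance of any of wooden_spoon, mug, tumbler from where it was at the start of the episode above 0.03 m).
It fails at once if the pepper mill or the storage jar is moved more than 30 mm (distance of any of pepper_mill, storage_jar from where it was at the start of the episode above 0.03 m).
It also fails if it takes over 61 s, if anything falls off the work surface, if the arm or the gripper's body presses on something with over 40 N, if the wrist force passes 120 N, or if a joint passes its speed limit or range.

## Working session

There is one attempt and no reset: what is moved stays moved. The work goes in short steps, Python scripts to look and compute and a tool call to move; the robot and the scene stay as the last step left them, time stands still between calls to the robot, and variables do not carry over. Pictures are saved under pics/ and viewed, at most 10 in all, crops included, and the job is handed in when it is done.

Besides the shell and the picture viewer there is one more tool, called after "Request:" as a command line: name --pt "numbers of a row" for each row, then --argument value for the rest. carry_out: Moves the arm, as the interface text tells. Shift numbers are shares of 0.025 m and turn numbers shares of 0.1 rad, none past 1 either way. Its arguments: {"type":"object","properties":{"commands":{"type":"array"},"squeeze":{"type":"number"}},"required":["commands"]}

```bash
ls; mkdir -p pics; python3 - <<'E'
from cell import arm
import numpy as np,cv2
s=arm.observe();print(s)
for n in("side","top"):
    im=arm.get_image(n);np.savez(f"pics/{n}0.npz",**im)
    print(n,im["mtx"],im["R"],im["t"])
    cv2.imwrite(f"pics/{n}0.png",im["pixels"][...,::-1])
E
```

```text
pics
{'clock': 0.0, 'joints': array([-1.2375934 ,  0.43518734,  0.02495805,  1.57410025, -0.01158978,
        1.13398039, -0.07506851]), 'dq': array([ 0.00190562, -0.00175837, -0.00112139,  0.00102319, -0.00059864,
       -0.00020601, -0.0006016 ]), 'joint_efforts': array([-3.78285665e-05, -6.67839932e+01,  9.84989852e-01, -3.14459181e+01,
       -6.05586707e-02,  4.22188395e-02,  1.46982552e-04]), 'position': array([0.26366952, 0.56610093, 0.22596571]), 'ee_rot': array([-6.79143129e-01, -3.06710974e+00,  2.38523131e-03]), 'force': array([-0.42704931, -0.28244753,  0.01647592]), 'ft_torque': array([ 0.02590111, -0.00386223,  0.02208346]), 'gripper_force': 0.0, 'width': 1.0040984213370572}
side [[355.44024879   0.         258.71500652]
 [  0.         355.44024879 188.22256671]
 [  0.           0.           1.        ]] [[ 0.77078127 -0.63689131 -0.01630045]
 [-0.46492286 -0.54479944 -0.69788273]
 [ 0.43559497  0.54549338 -0.71602653]] [-0.47590441  0.29644587  0.84141558]
top [[416.12781374   0.         256.26306972]
 [  0.         416.12781374 187.21845853]
 [  0.           0.           1.        ]] [[ 0.0793278  -0.9968466  -0.00198889]
 [-0.97286722 -0.07698424 -0.21818066]
 [ 0.21733953  0.01924272 -0.97590637]] [-0.1492327   0.56893631  1.38945834]
```

View pics/top0.png

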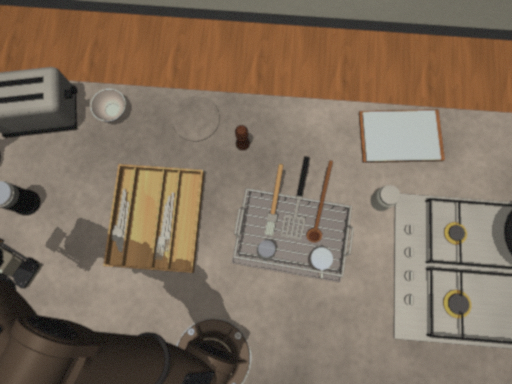

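View pics/side0.png

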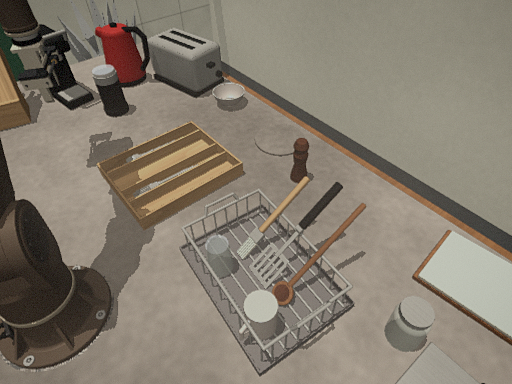

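The top view shows the tray at about (155,218), with the forks and spoons lanes having their heads towards the bottom. The drainer is at about (293,235). The brush handle runs (281,165)-(273,210), the black turner handle (307,157)-(300,195), and the spoon is to the right. The pepper mill is at (242,138). Next I'll take clouds from both views.

```bash
cat > h.py <<'E'
import numpy as np,cv2
def cloud(d):
    z=d["range_z"].astype(float);v,u=np.mgrid[:384,:512];K=d["mtx"]
    c=np.stack([(u-K[0,2])/K[0,0]*z,(v-K[1,2])/K[1,1]*z,z],-1)
    return (c-d["t"])@d["R"], z>0
def line(P):
    for _ in range(4):
        m=np.median(P,0) if _==0 else P.mean(0);dr=np.linalg.svd(P-m)[2][0]
        r=np.linalg.norm((P-m)-np.outer((P-m)@dr,dr),axis=1);P=P[r<max(.012,2*np.median(r))] if _<3 else P
    dr*=np.sign(dr[2]);s=(P-m)@dr
    return m,dr,s.min(),s.max(),len(P)
E
python3 - <<'E'
from h import *
for n in("top","side"):
    d=np.load(f"pics/{n}0.npz");P,ok=cloud(d);hsv=cv2.cvtColor(d["pixels"],cv2.COLOR_RGB2HSV);H,S,V=[hsv[...,i].astype(int) for i in range(3)]
    reg=ok&(P[...,0]>.35)&(P[...,0]<.95)&(P[...,1]>-.35)&(P[...,1]<.1)&(P[...,2]>.09)&(P[...,2]<.28)
    masks=dict(turner=reg&(V<60),brush=reg&(H>8)&(H<25)&(S>70)&(V>130),spoon=reg&(S>90)&(V<140)&(H<15)&(V>40))
    for k,m in masks.items():
        nn,lab,st,c=cv2.connectedComponentsWithStats(m.astype(np.uint8),connectivity=8)
        for i in np.argsort(-st[1:,4])[:2]+1:
            if st[i,4]<25: continue
            m_,dr,a,b,N=line(P[lab==i]);el=np.degrees(np.arcsin(dr[2]));az=np.degrees(np.arctan2(dr[1],dr[0]))
            print(n,k,st[i,:4],N,"mid",m_.round(4),"lo",(m_+a*dr).round(4),"hi",(m_+b*dr).round(4),"az",az.round(1),"el",el.round(1))
    # tray: rim points
    r=ok&(P[...,2]>.038)&(P[...,2]<.058)&(P[...,1]>.1)&(P[...,1]<.62)&(P[...,0]>.3)&(P[...,0]<.85)
    nn,lab,st,c=cv2.connectedComponentsWithStats(cv2.dilate(r.astype(np.uint8),np.ones((3,3))))
    i=1+np.argmax(st[1:,4]);q=P[r&(lab==i)]
    print(n,"tray",st[i],cv2.minAreaRect((q[:,:2]*1000).astype(np.float32)),np.median(q[:,2]))
    r=ok&(P[...,2]>.09)&(P[...,2]<.106)&(P[...,1]>-.4)&(P[...,1]<.12)&(P[...,0]>.25)&(P[...,0]<.75)&(S<60)
    print(n,"drainer",cv2.minAreaRect((P[r][:,:2]*1000).astype(np.float32)))
    r=ok&(P[...,2]>.03)&(P[...,2]<.17)&(P[...,1]>-.02)&(P[...,1]<.12)&(P[...,0]>.65)&(P[...,0]<.9)&(V<110)&(H<15)
    print(n,"mill",P[r].mean(0) if r.any() else 0, P[r].max(0) if r.any() else 0)
E
```

```text
top turner [298 157  11  39] 179 mid [ 0.6056 -0.2536  0.1678] lo [ 0.5496 -0.2489  0.126 ] hi [ 0.6568 -0.2579  0.206 ] az -4.8 el 36.7
top turner [238 133  10   9] 58 mid [ 0.7369 -0.0432  0.117 ] lo [ 0.7365 -0.0441  0.0902] hi [ 0.7374 -0.0421  0.1473] az 64.5 el 87.8
top brush [272 164  11  44] 194 mid [ 0.5745 -0.1729  0.1382] lo [ 0.509  -0.1669  0.0893] hi [ 0.6337 -0.1784  0.1824] az -5.2 el 36.6
top spoon [318 161  15  54] 193 mid [ 0.5799 -0.329   0.1483] lo [ 0.4989 -0.3213  0.0877] hi [ 0.6532 -0.3359  0.2032] az -5.4 el 36.7
top spoon [236 126  12  16] 153 mid [ 0.7455 -0.0396  0.1372] lo [ 0.7291 -0.0412  0.0939] hi [ 0.7538 -0.0388  0.1594] az 5.6 el 69.2
top tray [ 104  163   98  101 2120] ((465.541259765625, 249.29830932617188), (296.99755859375, 330.601806640625), 89.85205841064453) 0.04568366242089703
top drainer ((523.6275024414062, -230.36636352539062), (351.9769592285156, 441.89141845703125), 88.21601104736328)
top mill [ 0.7510878  -0.01710439  0.10458598] [ 0.76329104 -0.01501658  0.13496346]
side turner [299 182  44  47] 390 mid [ 0.6004 -0.2539  0.1626] lo 
[... 418 characters left out ...]
7 -0.3201  0.0904] hi [ 0.6508 -0.3346  0.2027] az -5.5 el 36.9
side spoon [307 203  59  63] 359 mid [ 0.5687 -0.3278  0.1398] lo [ 0.5019 -0.3213  0.09  ] hi [ 0.6514 -0.3358  0.2015] az -5.5 el 36.6
side spoon [294 138  15  14] 140 mid [ 0.7463 -0.0429  0.1429] lo [ 0.7553 -0.0605  0.1361] hi [ 0.7377 -0.026   0.1494] az 117.0 el 19.0
side tray [ 105  120  137   81 2669] ((465.10382080078125, 251.10946655273438), (300.70758056640625, 329.9759826660156), 89.78726196289062) 0.044688360622784765
side drainer ((512.9619750976562, -213.93145751953125), (371.9376220703125, 433.7805480957031), 89.87380981445312)
side mill [ 0.74128132 -0.01836167  0.11722939] [ 0.74445136 -0.01718265  0.13854159]
```

```bash
cat >> h.py <<'E'
from scipy.spatial.transform import Rotation as Ro
def toolR(az,el):  # handle direction (head->end) azimuth/elevation in deg; tool x to head, z into upper face
    a,e=np.radians([az,el]);x=-np.array([np.cos(e)*np.cos(a),np.cos(e)*np.sin(a),np.sin(e)])
    n=np.array([-np.sin(e)*np.cos(a),-np.sin(e)*np.sin(a),np.cos(e)]);return np.stack([x,np.cross(-n,x),-n],1)
def togo(p,R):
    from cell import arm
    s=arm.observe();Rc=Ro.from_rotvec(s["ee_rot"]).as_matrix();p=np.array(p);d=p-s["position"]
    print("t",round(s["clock"],2),"pos",s["position"].round(4),"w",round(s["width"],3),"f",s["force"].round(1),"gf",round(s["gripper_force"],1),"j",s["joints"].round(2))
    print("turn/0.1",(Ro.from_matrix(Rc.T@R).as_rotvec()/.1).round(2),"shift/.025 now",(Rc.T@d/.025).round(2),"after turn",(R.T@d/.025).round(2))
E
python3 - <<'E'
from h import *
for n in("top","side"):
    d=np.load(f"pics/{n}0.npz");P,ok=cloud(d)
    r=ok&(P[...,2]>.04)&(P[...,2]<.056)&(P[...,1]>.07)&(P[...,1]<.45)&(P[...,0]>.24)&(P[...,0]<.7)
    nn,lab,st,c=cv2.connectedComponentsWithStats(cv2.dilate(r.astype(np.uint8),np.ones((3,3))))
    i=1+np.argmax(st[1:,4]);q=P[r&(lab==i)];rc=cv2.minAreaRect((q[:,:2]*1000).astype(np.float32));print(n,"tray",rc)
    c=np.array(rc[0])/1000;a=np.radians(rc[2]-(90 if rc[2]>45 else 0));R2=np.array([[np.cos(a),-np.sin(a)],[np.sin(a),np.cos(a)]])
    l=(q[:,:2]-c)@R2;h,e=np.histogram(l[abs(l[:,0])<.15,1],np.arange(-.16,.161,.006));print(np.degrees(a));print([(round(x+.003,3),k) for x,k in zip(e,h) if k>15])
E
python3 - <<'E'
from h import *
R=toolR(-5.3,36.7)
for k,e in(("brush",[.6337+.0015,-.1783,.1824+.001]),("turner",[.6568+.0015,-.2583,.206+.001])):
    L=.07 if k=="brush" else .11
    p=np.array(e)+(L+.015)*R[:,0]+.012*R[:,2]
    print(k,"grasp tcp",p.round(4),"pregrasp",(p-.08*R[:,2]).round(4)); togo(p-.08*R[:,2],R)
E
```

```text
top tray ((450.4823913574219, 242.9336700439453), (360.609375, 307.05706787109375), 0.36567193269729614)
0.36567193269729614
[(np.float64(-0.151), np.int64(151)), (np.float64(-0.145), np.int64(49)), (np.float64(-0.067), np.int64(140)), (np.float64(-0.013), np.int64(117)), (np.float64(-0.007), np.int64(47)), (np.float64(0.089), np.int64(128)), (np.float64(0.095), np.int64(44)), (np.float64(0.143), np.int64(111)), (np.float64(0.149), np.int64(121))]
side tray ((448.76470947265625, 246.27825927734375), (360.34393310546875, 310.9341735839844), 0.4318862557411194)
0.4318862557411194
[(np.float64(-0.151), np.int64(301)), (np.float64(-0.145), np.int64(52)), (np.float64(-0.073), np.int64(28)), (np.float64(-0.067), np.int64(195)), (np.float64(-0.013), np.int64(178)), (np.float64(-0.007), np.int64(57)), (np.float64(0.089), np.int64(164)), (np.float64(0.095), np.int64(42)), (np.float64(0.143), np.int64(158)), (np.float64(0.149), np.int64(138))]
brush grasp tcp [ 0.5745 -0.1727  0.123 ] pregrasp [ 0.5269 -0.1683  0.1871]
t 0.1 pos [0.2637 0.5662 0.226 ] w 0.999 f [-0.4  0.3 -0.6] gf 0.0 j [-1.24  0.44  0.02  1.57 -0.01  1.13 -0.08]
turn/0.1 [-1.11 -6.34 -3.31] shift/.025 now [-21.95 -22.18   1.59] after turn [ -9.65 -28.28   9.13]
turner grasp tcp [ 0.5656 -0.2497  0.1227] pregrasp [ 0.518  -0.2453  0.1868]
t 0.1 pos [0.2637 0.5662 0.226 ] w 0.999 f [-0.4  0.3 -0.6] gf 0.0 j [-1.24  0.44  0.02  1.57 -0.01  1.13 -0.08]
turn/0.1 [-1.11 -6.34 -3.31] shift/.025 now [-22.93 -25.13   1.61] after turn [ -9.59 -31.38   9.1 ]
```

Request:
carry_out --pt "0.5 -0.5 -0.5 0 0 0 0" --pt "0.5 -0.9 -0.9 0 0 0 0" --pt "0.5 -0.9 -0.9 0 0 0 0" --pt "0.5 -0.9 -0.9 0 0 0 0" --pt "0.5 -0.9 -0.9 0 0 0 0" --pt "0.5 -0.9 -0.9 0 0 0 0" --pt "0.5 -0.9 -0.9 0 0 0 0" --pt "0.5 -0.9 -0.9 0 0 0 0" --squeeze 35

```text
clock: 0.9
position: [0.3463, 0.3392, 0.2265]
ee_rot: [-0.679, -3.067, 0.001]
force: [1.6, 0.5, 0.5]
width: 0.501
gripper_force: 0.0
```

Request:
carry_out --pt "0.5 -0.9 -0.9 0 0 0 0" --pt "0.5 -0.9 -0.9 0 0 0 0" --pt "0.5 -0.9 -0.9 0 0 0 0" --pt "0.5 -0.9 -0.9 0 0 0 0" --pt "0.5 -0.9 -0.9 0 0 0 0" --pt "0.5 -0.9 -0.9 0 0 0 0" --pt "0.5 -0.9 -0.9 0 0 0 0" --pt "0.5 -0.9 -0.9 0 0 0 0"

```text
clock: 1.7
position: [0.4334, 0.1002, 0.2266]
ee_rot: [-0.679, -3.067, 0.0]
force: [-0.1, -0.5, -0.6]
width: 0.502
gripper_force: 0.0
```

Request:
carry_out --pt "0.5 -0.9 -0.9 0 0 0 0" --pt "0.5 -0.9 -0.9 0 0 0 0" --pt "0.5 -0.9 -0.9 0 0 0 0" --pt "0.5 -0.9 -0.9 0 0 0 0" --pt "0.5 -0.9 -0.9 0 0 0 0" --pt "0.5 -0.9 -0.9 0 0 0 0" --pt "0.5 -0.5 -0.5 0 0 0 0" --pt "0.5 -0.2 -0.4 0 0 0 0"

```text
clock: 2.5
position: [0.5053, -0.1072, 0.2264]
ee_rot: [-0.682, -3.067, 0.001]
force: [0.5, 0.9, 0.8]
width: 0.501
gripper_force: 0.0
```

Request:
carry_out --pt "0.5 0 0 0 -0.16 -0.9 -0.47" --pt "0.5 0 0 0 -0.16 -0.9 -0.47" --pt "0.5 0 0 0 -0.16 -0.9 -0.47" --pt "0.5 0 0 0 -0.16 -0.9 -0.47" --pt "0.5 0 0 0 -0.16 -0.9 -0.47" --pt "0.5 0 0 0 -0.16 -0.9 -0.47" --pt "0.5 0 0 0 -0.15 -0.94 -0.49" --pt "0.5 0 0 0 0 0 0"

```text
clock: 3.3
position: [0.5009, -0.105, 0.224]
ee_rot: [0.116, 2.503, -0.035]
force: [-0.1, 0.2, -1.0]
width: 0.498
gripper_force: 0.0
```

```bash
python3 -c "
from h import *
togo([.5269,-.1683,.1871],toolR(-5.3,36.7))"
```

```text
t 3.3 pos [ 0.5009 -0.105   0.224 ] w 0.498 f [-0.1  0.2 -1. ] gf 0.0 j [-0.3  -0.05  0.41  2.41  0.03  0.13  1.56]
turn/0.1 [ 0.02 -0.04 -0.01] shift/.025 now [-0.15 -2.43  1.94] after turn [-0.14 -2.43  1.94]
```

Request:
carry_out --pt "0.5 0 -0.8 0 0 0 0" --pt "0.5 0 -0.8 0 0 0 0" --pt "0.5 -0.1 -0.8 0.4 0 0 0" --pt "0.5 0 0 0.7 0 0 0" --pt "0.5 0 0 0.7 0 0 0" --pt "0.5 0 0 0 0 0 0"

```text
clock: 3.9
position: [0.5136, -0.1433, 0.2107]
ee_rot: [0.114, 2.511, -0.03]
force: [0.1, 0.2, -0.7]
width: 0.502
gripper_force: 0.0
```

```bash
python3 - <<'E'
from h import *
from cell import arm
togo([.5745,-.1727,.123],toolR(-5.3,36.7))
s=arm.observe();im=arm.get_image("wrist");T=im["tool_from_camera"];d=dict(im);np.savez("pics/w1.npz",**im)
cv2.imwrite("pics/w1.png",im["pixels"][...,::-1])
d["R"]=np.eye(3);d["t"]=np.zeros(3);c,ok=cloud(d);P=c@T[:3,:3].T+T[:3,3]
hsv=cv2.cvtColor(im["pixels"],cv2.COLOR_RGB2HSV);H,S,V=[hsv[...,i].astype(int) for i in range(3)]
m=ok&(H>8)&(H<25)&(S>70)&(V>100)&(abs(P[...,1])<.04)&(abs(P[...,2]-.07)<.035)
q=P[m];print(len(q))
if len(q):
  for a in np.arange(-.12,.09,.02):
    r=q[abs(q[:,0]-a)<.01]
    if len(r)>20: print(round(a,2),len(r),"y",np.percentile(r[:,1],[3,97]).round(4),"z",np.median(r[:,2]).round(4))
E
```

```text
t 3.9 pos [ 0.5136 -0.1433  0.2107] w 0.502 f [ 0.1  0.2 -0.7] gf 0.0 j [-0.44  0.03  0.72  2.39 -0.88  0.17  2.58]
turn/0.1 [ 0.06 -0.12 -0.01] shift/.025 now [ 0.01 -0.97  4.32] after turn [ 0.06 -0.95  4.33]
2004
-0.06 85 y [-0.0305 -0.0151] z 0.0944
-0.04 152 y [-0.0302 -0.0148] z 0.0945
-0.02 174 y [-0.0305 -0.0147] z 0.0949
0.0 166 y [-0.0299 -0.0148] z 0.0953
0.02 199 y [-0.0304 -0.015 ] z 0.0954
0.04 218 y [-0.0305 -0.0148] z 0.0957
0.06 367 y [-0.0299 -0.0153] z 0.0954
0.08 419 y [-0.0303 -0.0152] z 0.0957
```

View pics/w1.png

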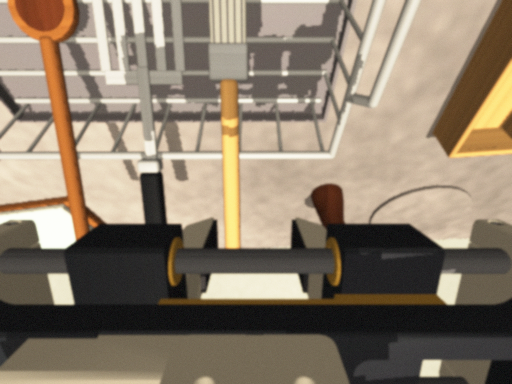

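The wrist view shows the brush handle at x≈230 px, parallel to the tool axis and within 2 mm of my estimate. The turner is at x≈150 and the spoon is to its left. The wrist is near a singularity at this tilt, so I'll use a smaller tilt of 20°.

Request:
carry_out --pt "0.5 0 0 0 0 0.7 0" --pt "0.5 0 0 0 0 0.7 0" --pt "0.5 0 0 0 0 0.7 0" --pt "0.5 0 0 0 0 0.7 0" --pt "0.5 0 0 0 0 0 0"

```text
clock: 4.45
position: [0.5155, -0.1424, 0.2125]
ee_rot: [0.119, 2.757, -0.014]
force: [0.4, -0.8, 0.1]
width: 0.503
gripper_force: 0.0
```

```bash
cat >> h.py <<'E'
def grasp(k,off=.015,depth=.010):
    R=toolR(-5.3,36.7);e,L=dict(brush=([.6352,-.1768,.1834],.07),turner=([.6583,-.2583,.207],.11))[k]
    return np.array(e)+(L+off)*R[:,0]+depth*R[:,2]
E
python3 -c "
from h import *
p=grasp('brush');R=toolR(-5.3,20);print(p)
togo(p-.05*toolR(-5.3,36.7)[:,2],R)"
```

```text
[ 0.57329114 -0.17105689  0.12458411]
t 4.45 pos [ 0.5155 -0.1424  0.2125] w 0.503 f [ 0.4 -0.8  0.1] gf 0.0 j [-0.53  0.11  0.82  2.18 -0.33  0.53  2.02]
turn/0.1 [0.09 0.33 0.04] shift/.025 now [-0.41 -0.95  2.22] after turn [-0.48 -0.93  2.21]
```

Request:
carry_out --pt "0.5 0 -0.3 0 0.1 0.33 0" --pt "0.5 -0.1 -0.3 0.4 0 0 0" --pt "0.5 -0.2 -0.3 0.6 0 0 0" --pt "0.5 -0.2 0 0.6 0 0 0" --pt "0.5 0 0 0.6 0 0 0" --pt "0.5 0 0 0 0 0 0"

```text
clock: 5.05
position: [0.5406, -0.1671, 0.1619]
ee_rot: [0.126, 2.793, -0.023]
force: [-0.2, 0.4, -0.3]
width: 0.499
gripper_force: 0.0
```

```bash
python3 -c "
from h import *
p=grasp('brush');R=toolR(-5.3,20)
togo(p,R)"
```

```text
t 5.05 pos [ 0.5406 -0.1671  0.1619] w 0.499 f [-0.2  0.4 -0.3] gf 0.0 j [-0.33  0.28  0.71  2.15 -0.57  0.5   2.27]
turn/0.1 [ 0.   -0.03  0.03] shift/.025 now [-0.73 -0.04  1.85] after turn [-0.73 -0.04  1.85]
```

Request:
carry_out --pt "0.5 -0.25 0 0.6 0 0 0" --pt "0.5 -0.25 0 0.6 0 0 0" --pt "0.5 -0.23 -0.04 0.65 0 0 0" --pt "0.5 0 0 0 0 0 0"

```text
clock: 5.45
position: [0.5744, -0.1708, 0.1257]
ee_rot: [0.124, 2.791, -0.023]
force: [-0.8, 0.1, 0.2]
width: 0.5
gripper_force: 0.0
```

```bash
python3 -c "
from h import *
p=grasp('brush');R=toolR(-5.3,20)
togo(p,R)"
```

```text
t 5.45 pos [ 0.5744 -0.1708  0.1257] w 0.5 f [-0.8  0.1  0.2] gf 0.0 j [-0.23  0.39  0.6   2.11 -0.7   0.45  2.38]
turn/0.1 [ 0.01 -0.01  0.04] shift/.025 now [ 0.06 -0.02  0.03] after turn [ 0.06 -0.02  0.03]
```

Request:
carry_out --pt "0.1 0 0 0 0 0 0" --pt "0.1 0 0 0 0 0 0" --pt "0.1 0 0 0 0 0 0" --pt "0.1 0 0 0 0 0 0" --pt "0.1 -0.1 0 -0.3 0 0 0" --pt "0.1 -0.2 0 -0.6 0 0 0" --pt "0.1 -0.3 0 -0.8 0 0 0" --pt "0.1 -0.3 0 -0.8 0 0 0" --squeeze 40

```text
clock: 6.25
position: [0.574, -0.171, 0.1935]
ee_rot: [0.125, 2.791, -0.022]
force: [1.1, 0.1, -1.0]
width: 0.165
gripper_force: 40.0
```

Request:
carry_out --pt "0.1 -0.3 0 -0.8 0 0 0" --pt "0.1 -0.3 0 -0.8 0 0 0" --pt "0.1 -0.2 0 -0.6 0 0 0" --pt "0.1 0 0 0 0 0 0"

```text
clock: 6.65
position: [0.5754, -0.1713, 0.2537]
ee_rot: [0.124, 2.787, -0.022]
force: [-0.0, -0.1, -0.8]
width: 0.169
gripper_force: 40.0
```

```bash
cat >> h.py <<'E'
def held(tag,cams=("side","top"),rad=.22,zmin=.14):
    from cell import arm
    s=arm.observe();p=s["position"]
    for n in cams:
        im=arm.get_image(n);cv2.imwrite(f"pics/{tag}_{n}.png",im["pixels"][...,::-1]);np.savez(f"pics/{tag}_{n}.npz",**im)
        P,ok=cloud(im);hsv=cv2.cvtColor(im["pixels"],cv2.COLOR_RGB2HSV);H,S,V=[hsv[...,i].astype(int) for i in range(3)]
        reg=ok&(np.hypot(P[...,0]-p[0],P[...,1]-p[1])<rad)&(P[...,2]>zmin)&(P[...,2]<p[2]+.15)
        for k,m in(("wood",reg&(H>8)&(H<25)&(S>70)&(V>110)),("black",reg&(V<60)&(P[...,0]>p[0]+.03)&(P[...,2]<p[2]+.1))):
            nn,lab,st,_=cv2.connectedComponentsWithStats(m.astype(np.uint8),connectivity=8)
            for i in np.argsort(-st[1:,4])[:2]+1:
                if st[i,4]<20: continue
                m_,dr,a,b,N=line(P[lab==i])
                dr*=np.sign(dr[0]);l=(P[lab==i]-m_)@dr
                print(n,k,st[i,:4],N,"lo",(m_+l.min()*dr).round(4),"hi",(m_+l.max()*dr).round(4),"az",np.degrees(np.arctan2(dr[1],dr[0])).round(1),"el",np.degrees(np.arcsin(dr[2])).round(1))
E
python3 -c "
from h import *
togo(grasp('brush')+[0,0,.1],toolR(0,-16.7));held('b1')"
```

```text
t 6.65 pos [ 0.5754 -0.1713  0.2537] w 0.169 f [-0.  -0.1 -0.8] gf 40.0 j [-0.47  0.22  0.85  1.96 -0.39  0.72  2.08]
turn/0.1 [-0.03  6.44 -0.9 ] shift/.025 now [0.48 0.   1.06] after turn [-0.25  0.01  1.14]
side wood [259 165  31  35] 255 lo [ 0.4892 -0.1654  0.1975] hi [ 0.5623 -0.1718  0.2537] az -5.0 el 37.5
side wood [331 203  35  36] 255 lo [ 0.5674 -0.3263  0.1394] hi [ 0.6512 -0.3355  0.2019] az -6.3 el 36.6
side black [319 182  24  27] 140 lo [ 0.6014 -0.2552  0.1623] hi [ 0.6561 -0.2586  0.2043] az -3.6 el 37.4
top wood [323 161  10  31] 115 lo [ 0.5673 -0.329   0.1399] hi [ 0.6518 -0.3369  0.2025] az -5.3 el 36.4
top wood [279 152   7  17] 80 lo [ 0.5954 -0.1769  0.2797] hi [ 0.6354 -0.1775  0.3052] az -0.9 el 32.6
top black [302 157   7  16] 68 lo [ 0.617  -0.2548  0.1766] hi [ 0.6581 -0.2581  0.2067] az -4.7 el 36.1
```

View pics/b1_side.png

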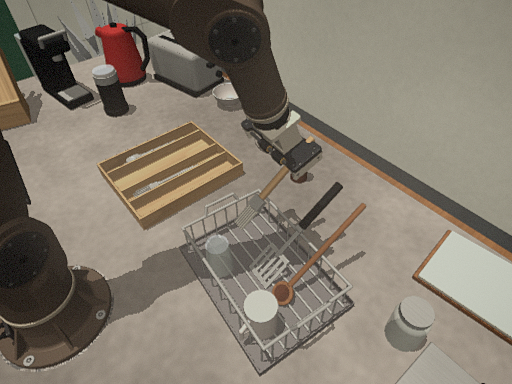

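The side view shows the brush clear of the drainer at about (262,185), with the other things undisturbed. I'll level it while carrying it to +y.

Request:
carry_out --pt "0.1 0 0.5 0 0 0.5 -0.1" --pt "0.1 0 1 0 0 0.8 -0.1" --pt "0.1 0 1 0 0 0.8 -0.1" --pt "0.1 0 1 0 0 0.8 -0.1" --pt "0.1 0 1 0 0 0.8 -0.1" --pt "0.1 0 1 0 0 0.8 -0.1" --pt "0.1 0 1 0 0 0.8 -0.1" --pt "0.1 0 1 0 0 0.8 -0.1"

```text
clock: 7.55
position: [0.5839, 0.0176, 0.2487]
ee_rot: [-0.015, -2.875, 0.004]
force: [0.1, 0.1, -1.0]
width: 0.169
gripper_force: 40.0
```

```bash
python3 -c "
from h import *
togo([.485,.1375,.2],toolR(.4,-17))"
```

```text
t 7.55 pos [0.5839 0.0176 0.2487] w 0.169 f [ 0.1  0.1 -1. ] gf 40.0 j [-0.56  0.61  0.77  1.45 -0.36  1.52  1.81]
turn/0.1 [ 0.01  0.3  -0.17] shift/.025 now [3.35 4.77 2.91] after turn [3.18 4.82 3.01]
```

Request:
carry_out --pt "0.1 0.3 0.8 0.3 0 0.3 -0.17" --pt "0.1 0.6 0.8 0.5 0 0 0" --pt "0.1 0.6 0.8 0.5 0 0 0" --pt "0.1 0.6 0.8 0.5 0 0 0" --pt "0.1 0.6 0.8 0.6 0 0 0" --pt "0.1 0.5 0.8 0.6 0 0 0" --pt "0.1 0 0 0 0 0 0" --pt "0.1 0 0 0 0 0 0"

```text
clock: 8.35
position: [0.4848, 0.136, 0.2001]
ee_rot: [0.01, -2.849, 0.001]
force: [0.0, -0.6, -0.7]
width: 0.164
gripper_force: 40.0
```

```bash
python3 -c "
from h import *
togo([.485,.1375,.1],toolR(.4,-17));held('b2')"
```

```text
t 8.35 pos [0.4848 0.136  0.2001] w 0.164 f [ 0.  -0.6 -0.7] gf 40.0 j [-0.82  0.52  0.75  1.72 -0.38  1.36  1.64]
turn/0.1 [0.   0.04 0.  ] shift/.025 now [-1.16  0.06  3.83] after turn [-1.18  0.06  3.83]
side wood [155 134  34  19] 157 lo [0.3813 0.133  0.2068] hi [0.4826 0.1337 0.2075] az 0.4 el 0.4
side black [209 107  16  12] 52 lo [0.5346 0.0851 0.2993] hi [0.5369 0.0412 0.2938] az -87.1 el -7.2
top wood [173 200  14  34] 170 lo [0.3833 0.131  0.2066] hi [0.4814 0.1308 0.2081] az -0.2 el 0.8
top black [198 176   9   6] 31 lo [0.5414 0.0643 0.2967] hi [0.5423 0.04   0.2977] az -87.9 el 2.3
```

View pics/b2_side.png

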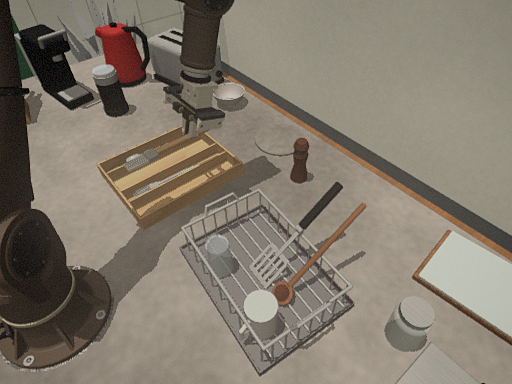

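The side view shows the brush level over the narrow compartment, with its handle leading to (155-189,134-153). I'll lower it.

Request:
carry_out --pt "0.1 -0.2 0.1 0.6 0 0 0" --pt "0.1 -0.3 0.05 1 0 0 0" --pt "0.1 -0.3 0 1 0 0 0" --pt "0.1 -0.3 0 1 0 0 0" --pt "0.1 -0.3 0 1 0 0 0" --pt "0.1 -0.2 0 0.7 0 0 0" --pt "0.1 -0.1 0 0.4 0 0 0" --pt "0.1 0 0 0 0 0 0"

```text
clock: 9.25
position: [0.4848, 0.1391, 0.0505]
ee_rot: [0.007, -2.848, 0.002]
force: [0.1, -0.6, -0.7]
width: 0.168
gripper_force: 40.0
```

```bash
python3 -c "
from h import *
togo([.485,.1375,.014],toolR(.4,-17));held('b3',zmin=.02,cams=('side',))"
```

```text
t 9.25 pos [0.4848 0.1391 0.0505] w 0.168 f [ 0.1 -0.6 -0.7] gf 40.0 j [-0.75  0.7   0.65  1.84 -0.51  1.09  1.74]
turn/0.1 [-0.    0.03 -0.02] shift/.025 now [-0.43 -0.06  1.4 ] after turn [-0.44 -0.06  1.39]
side wood [124 143 118  77] 660 lo [0.2695 0.1394 0.0485] hi [0.6287 0.1414 0.0485] az 0.3 el 0.0
side wood [123 151  68  39] 112 lo [0.2866 0.2347 0.0454] hi [0.5176 0.2362 0.0458] az 0.4 el 0.1
side black [219 157  10   6] 25 lo [0.5162 0.0448 0.1493] hi [0.5478 0.0503 0.1437] az 9.9 el -9.9
```

Request:
carry_out --pt "0.1 -0.12 -0.06 0.4 0 0 0" --pt "0.1 -0.12 0 0.4 0 0 0" --pt "0.1 -0.1 0 0.3 0 0 0" --pt "0.1 -0.05 0 0.15 0 0 0" --pt "0.1 0 0 0.05 0 0 0" --pt "0.1 0 0 0 0 0 0"

```text
clock: 9.9
position: [0.4854, 0.1383, 0.018]
ee_rot: [0.009, -2.85, 0.001]
force: [0.9, -0.4, -0.3]
width: 0.17
gripper_force: 40.0
```

```bash
python3 -c "
from h import *
togo([.485,.1375,.013],toolR(.4,-17))"
```

```text
t 9.9 pos [0.4854 0.1383 0.018 ] w 0.17 f [ 0.9 -0.4 -0.3] gf 40.0 j [-0.73  0.75  0.63  1.86 -0.54  1.03  1.77]
turn/0.1 [ 0.    0.05 -0.01] shift/.025 now [-0.04 -0.03  0.2 ] after turn [-0.04 -0.03  0.2 ]
```

Request:
carry_out --pt "0.1 -0.02 0 0.07 0 0 0" --pt "0.1 -0.01 0 0.06 0 0 0" --pt "0.1 0 0 0 0 0 0"

```text
clock: 10.2
position: [0.4852, 0.1383, 0.0147]
ee_rot: [0.009, -2.85, 0.001]
force: [1.1, 0.6, -0.4]
width: 0.165
gripper_force: 40.0
```

Request:
carry_out --pt "0.1 -0.01 0 0.04 0 0 0" --pt "0.1 0 0 0 0 0 0"

```text
clock: 10.4
position: [0.4852, 0.1383, 0.0137]
ee_rot: [0.009, -2.85, 0.001]
force: [-0.3, -0.5, -0.1]
width: 0.17
gripper_force: 40.0
```

Request:
carry_out --pt "0.1 -0.01 0 0.04 0 0 0" --pt "0.1 0 0 0 0 0 0"

```text
clock: 10.6
position: [0.4853, 0.1384, 0.0131]
ee_rot: [0.009, -2.85, 0.0]
force: [-0.9, -0.2, 5.3]
width: 0.167
gripper_force: 40.0
```

Contact with the floor at 5 N. I'll release and rise.

Request:
carry_out --pt "0.22 0 0 0 0 0 0" --pt "0.26 0 0 0 0 0 0" --pt "0.28 0 0 0 0 0 0" --pt "0.28 0.06 0 -0.2 0 0 0" --pt "0.28 0.12 0 -0.4 0 0 0" --pt "0.28 0.25 0 -0.8 0 0 0" --pt "0.28 0.3 0 -1 0 0 0" --pt "0.28 0.3 0 -1 0 0 0" --squeeze 10

```text
clock: 11.4
position: [0.4849, 0.1381, 0.1032]
ee_rot: [0.009, -2.85, 0.001]
force: [0.7, -0.6, -0.2]
width: 0.281
gripper_force: 0.0
```

Request:
carry_out --pt "0.28 0.3 0 -1 0 0 0" --pt "0.5 0.3 0 -1 0 -0.5 0.1" --pt "0.5 0 -1 -0.8 0 -0.8 0.1" --pt "0.5 0 -1 -0.7 0 -0.8 0.1" --pt "0.5 0 -1 -0.5 0 -0.8 0.1" --pt "0.5 0 -1 0 0 -0.8 0.1" --pt "0.5 0 -1 0 0 -0.8 0.1" --pt "0.5 0 -1 0 0 -0.8 0.1"

```text
clock: 12.2
position: [0.4893, -0.0127, 0.2043]
ee_rot: [0.092, 2.898, -0.012]
force: [-0.3, -0.3, 0.5]
width: 0.499
gripper_force: 0.0
```

```bash
python3 - <<'E'
from h import *
from cell import arm
p=grasp('turner');R=toolR(-5.3,20)
togo(p-.08*toolR(-5.3,36.7)[:,2],R)
im=arm.get_image("top");cv2.imwrite("pics/b4.png",cv2.resize(im["pixels"][140:340,80:380,::-1],(750,500)))
E
```

```text
t 12.2 pos [ 0.4893 -0.0127  0.2043] w 0.499 f [-0.3 -0.3  0.5] gf 0.0 j [-0.97  0.11  0.96  2.18 -0.11  0.66  1.57]
turn/0.1 [ 0.08 -1.07  0.28] shift/.025 now [-1.49 -9.21  1.03] after turn [-1.62 -9.16  1.26]
```

View pics/b4.png

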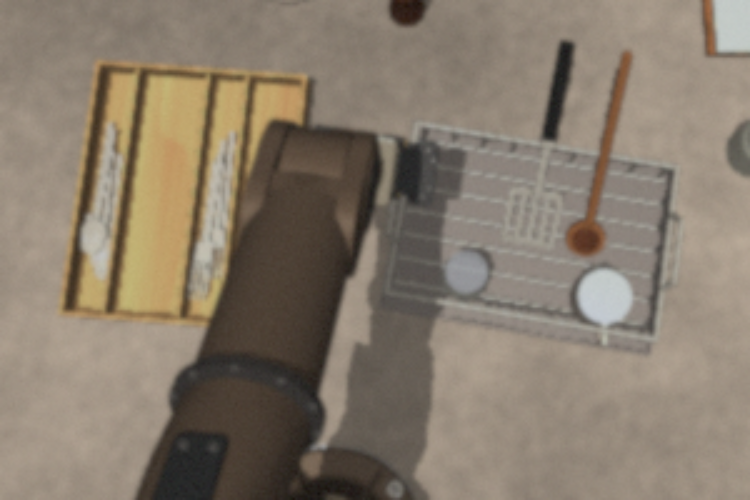

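The arm hides the brush in this view, so I'll check it later. The turner at (560,90) is still in place.

Request:
carry_out --pt "0.5 -0.1 -0.8 0 0 -0.2 0" --pt "0.5 -0.2 -0.9 0.1 0 -0.2 0.05" --pt "0.5 -0.2 -0.9 0.1 0 -0.2 0.05" --pt "0.5 -0.2 -0.9 0.1 0 -0.2 0.05" --pt "0.5 -0.2 -0.9 0.1 0 -0.2 0.05" --pt "0.5 -0.2 -0.9 0.1 0 0 0.05" --pt "0.5 -0.2 -0.9 0.1 0 0 0" --pt "0.5 -0.2 -0.9 0.1 0 0 0"

```text
clock: 13.05
position: [0.5171, -0.1924, 0.1985]
ee_rot: [0.123, 2.8, -0.012]
force: [0.1, -0.3, 0.8]
width: 0.501
gripper_force: 0.0
```

Request:
carry_out --pt "0.5 0 -0.9 0.1 0 0 0" --pt "0.5 0 -0.6 0.1 0 0 0" --pt "0.5 0 -0.3 0 0 0 0" --pt "0.5 0 0 0 0 0 0"

```text
clock: 13.45
position: [0.5145, -0.2376, 0.1935]
ee_rot: [0.125, 2.8, -0.014]
force: [0.2, 0.9, 0.2]
width: 0.499
gripper_force: 0.0
```

```bash
python3 - <<'E'
from h import *
from cell import arm
p=grasp('turner');R=toolR(-5.3,20)
togo(p-.04*toolR(-5.3,36.7)[:,2],R)
s=arm.observe();im=arm.get_image("wrist");T=im["tool_from_camera"];d=dict(im);d["R"]=np.eye(3);d["t"]=np.zeros(3);c,ok=cloud(d);P=c@T[:3,:3].T+T[:3,3]
W=P@Ro.from_rotvec(s["ee_rot"]).as_matrix().T+s["position"]
m=ok&(im["pixels"].max(-1)<60)&(abs(W[...,1]+.25)<.03)&(W[...,2]>.1)&(W[...,2]<.19)&(abs(P[...,2]-.07)<.06)&(P[...,0]>-.03)
q=W[m];print(len(q),q.min(0).round(4) if len(q) else 0,q.max(0).round(4) if len(q) else 0)
if len(q)>20:
  m_,dr,a,b,N=line(q);print(m_.round(4),dr.round(3));t=(p[0]-m_[0])/dr[0];print("line y at grasp",(m_+t*dr).round(4),p.round(4))
# tray check
im=arm.get_image("side");cv2.imwrite("pics/b5.png",cv2.resize(im["pixels"][110:260,90:290,::-1],(800,600)))
E
```

```text
t 13.45 pos [ 0.5145 -0.2376  0.1935] w 0.499 f [0.2 0.9 0.2] gf 0.0 j [-0.27  0.27  0.84  2.09 -0.6   0.64  2.45]
turn/0.1 [ 0.06 -0.1   0.02] shift/.025 now [-0.52 -0.3   1.76] after turn [-0.5  -0.29  1.76]
494 [ 0.5464 -0.2577  0.123 ] [ 0.5655 -0.2392  0.1398]
[ 0.5556 -0.2481  0.1315] [ 0.787 -0.065  0.614]
line y at grasp [ 0.5645 -0.2488  0.1385] [ 0.5645 -0.2496  0.1243]
```

View pics/b5.png

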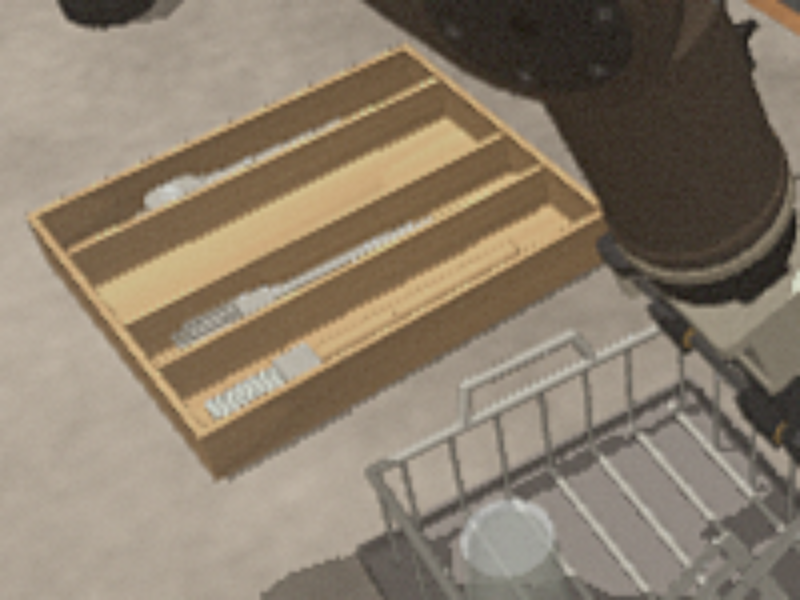

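The brush lies flat in the narrow compartment, its head at about (240,390), the same end as the fork heads. Now I'll grasp the turner.

Request:
carry_out --pt "0.5 -0.25 -0.28 0.4 0 -0.1 0" --pt "0.5 -0.25 0 0.7 0 0 0" --pt "0.5 0 0 0.65 0 0 0" --pt "0.5 0 0 0 0 0 0"

```text
clock: 13.95
position: [0.5407, -0.2436, 0.1545]
ee_rot: [0.119, 2.793, -0.012]
force: [-0.3, -0.4, 0.2]
width: 0.499
gripper_force: 0.0
```

```bash
python3 -c "
from h import *
togo(grasp('turner')+[0,.0003,.0007],toolR(-5.3,20))"
```

```text
t 13.95 pos [ 0.5407 -0.2436  0.1545] w 0.499 f [-0.3 -0.4  0.2] gf 0.0 j [-0.16  0.37  0.74  2.08 -0.75  0.59  2.58]
turn/0.1 [ 0.09 -0.03  0.06] shift/.025 now [-0.51 -0.16  1.44] after turn [-0.51 -0.14  1.44]
```

Request:
carry_out --pt "0.5 0 0 0 0.05 0.5 0.03" --pt "0.5 0 -0.14 0 0.05 0.5 0.03" --pt "0.5 0 0 0 0 0 0"

```text
clock: 14.25
position: [0.5419, -0.2485, 0.157]
ee_rot: [0.134, 2.89, -0.023]
force: [0.3, 0.1, -0.5]
width: 0.5
gripper_force: 0.0
```

```bash
python3 -c "
from h import *
togo(grasp('turner',depth=.009)+[0,.0003,.0007],toolR(-5.3,14.3))"
```

```text
t 14.25 pos [ 0.5419 -0.2485  0.157 ] w 0.5 f [ 0.3  0.1 -0.5] gf 0.0 j [-0.22  0.42  0.82  2.   -0.64  0.71  2.46]
turn/0.1 [-0.04 -0.01  0.  ] shift/.025 now [-0.54  0.06  1.43] after turn [-0.54  0.05  1.43]
```

Request:
carry_out --pt "0.5 -0.25 0.05 0.5 0 0 0" --pt "0.5 -0.25 0 0.5 0 0 0" --pt "0.5 0 0 0.4 0 0 0" --pt "0.5 0 0 0 0 0 0"

```text
clock: 14.65
position: [0.5603, -0.2494, 0.1231]
ee_rot: [0.138, 2.893, -0.02]
force: [0.2, 0.5, -0.6]
width: 0.502
gripper_force: 0.0
```

```bash
python3 -c "
from h import *
togo(grasp('turner',depth=.009)+[0,.0003,.0007],toolR(-5.3,14.3))"
```

```text
t 14.65 pos [ 0.5603 -0.2494  0.1231] w 0.502 f [ 0.2  0.5 -0.6] gf 0.0 j [-0.17  0.49  0.75  1.99 -0.71  0.67  2.5 ]
turn/0.1 [-0.03 -0.04 -0.02] shift/.025 now [-0.16  0.02 -0.07] after turn [-0.16  0.02 -0.07]
```

Request:
carry_out --pt "0.5 -0.16 0 -0.07 0 0 0" --pt "0.1 0 0 0 0 0 0" --pt "0.1 0 0 0 0 0 0" --pt "0.1 0 0 0 0 0 0" --pt "0.1 0 0 0 0 0 0" --pt "0.1 -0.06 0 -0.25 0 0 0" --pt "0.1 -0.12 0 -0.5 0 0 0" --pt "0.1 -0.2 0 -0.8 0 0 0" --squeeze 50

```text
clock: 15.45
position: [0.5636, -0.25, 0.1681]
ee_rot: [0.138, 2.892, -0.021]
force: [0.6, 0.8, -1.3]
width: 0.212
gripper_force: 50.0
```

Request:
carry_out --pt "0.1 -0.2 0 -0.8 0 0 0" --pt "0.1 -0.2 0 -0.8 0 0 0" --pt "0.1 -0.2 0 -0.8 0 0 0" --pt "0.1 -0.2 0 -0.8 0 0 0" --pt "0.1 -0.1 0 -0.5 0 0 0" --pt "0.1 0 0 0 0 0 0"

```text
clock: 16.05
position: [0.5641, -0.2505, 0.2652]
ee_rot: [0.137, 2.887, -0.022]
force: [0.4, -0.3, -0.7]
width: 0.208
gripper_force: 50.0
```

```bash
python3 -c "
from h import *
togo([.4805,.2855,.25],toolR(.4,-22.4));held('t1',rad=.15)"
```

```text
t 16.05 pos [ 0.5641 -0.2505  0.2652] w 0.208 f [ 0.4 -0.3 -0.7] gf 50.0 j [-0.33  0.34  0.94  1.82 -0.48  0.94  2.28]
turn/0.1 [ 0.04  6.42 -1.04] shift/.025 now [ 5.34 21.02 -0.81] after turn [ 2.72 21.46  1.78]
side wood [343 203  23  24] 167 lo [ 0.5991 -0.3306  0.1632] hi [ 0.6513 -0.3351  0.2021] az -4.8 el 36.5
side black [334 137  20  22] 171 lo [ 0.618  -0.2599  0.3133] hi [ 0.6554 -0.2626  0.3409] az -4.2 el 36.2
top black [308 144   7  15] 65 lo [ 0.6219 -0.2547  0.315 ] hi [ 0.6552 -0.261   0.3422] az -10.6 el 38.8
```

View pics/t1_side.png

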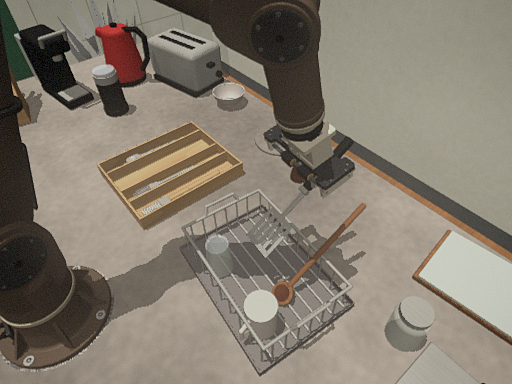

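The side view shows the turner held clear of the drainer, with the blade at about (268,230) and the spoon and cups unmoved.

Request:
carry_out --pt "0.1 0 0.4 0 0 0.5 -0.1" --pt "0.1 0 0.8 0 0 0.8 -0.1" --pt "0.1 0 0.9 0 0 0.8 -0.1" --pt "0.1 0 0.9 0 0 0.8 -0.1" --pt "0.1 0 0.9 0 0 0.8 -0.1" --pt "0.1 0 0.9 0 0 0.8 -0.1" --pt "0.1 0 0.9 0 0 0.8 -0.1" --pt "0.1 0 0.9 0 0 0.8 -0.1"

```text
clock: 16.95
position: [0.5727, -0.084, 0.2608]
ee_rot: [-0.022, -2.775, -0.006]
force: [-0.2, 1.1, -1.2]
width: 0.213
gripper_force: 50.0
```

```bash
python3 -c "
from h import *
togo([.48,.2855,.22],toolR(.4,-22.4))"
```

```text
t 16.95 pos [ 0.5727 -0.084   0.2608] w 0.213 f [-0.2  1.1 -1.2] gf 50.0 j [-0.42  0.69  0.87  1.36 -0.37  1.66  2.  ]
turn/0.1 [ 0.1   0.24 -0.21] shift/.025 now [ 3.1  14.72  2.95] after turn [ 2.71 14.81  2.88]
```

Request:
carry_out --pt "0.1 0.1 0.8 0.1 0.05 0.24 -0.2" --pt "0.1 0.2 0.9 0.15 0.05 0 0" --pt "0.1 0.2 0.9 0.15 0 0 0" --pt "0.1 0.2 0.9 0.15 0 0 0" --pt "0.1 0.2 0.9 0.15 0 0 0" --pt "0.1 0.2 0.9 0.15 0 0 0" --pt "0.1 0.2 0.9 0.15 0 0 0" --pt "0.1 0.2 0.9 0.15 0 0 0"

```text
clock: 17.75
position: [0.5259, 0.0931, 0.2486]
ee_rot: [0.008, -2.756, 0.002]
force: [0.5, 0.3, -1.0]
width: 0.207
gripper_force: 50.0
```

Request:
carry_out --pt "0.1 0.2 0.9 0.2 0 0 0" --pt "0.1 0.2 0.9 0.2 0 0 0" --pt "0.1 0.2 0.9 0.2 0 0 0" --pt "0.1 0.2 0.9 0.2 0 0 0" --pt "0.1 0.2 0.9 0.2 0 0 0" --pt "0.1 0.2 0.9 0.2 0 0 0" --pt "0.1 0.2 0.9 0.2 0 0 0" --pt "0.1 0.1 0.8 0.2 0 0 0"

```text
clock: 18.55
position: [0.475, 0.2705, 0.2256]
ee_rot: [0.008, -2.756, 0.003]
force: [0.3, -0.7, -0.1]
width: 0.207
gripper_force: 50.0
```

Request:
carry_out --pt "0.1 0 0.3 0 0 0 0" --pt "0.1 0 0 0 0 0 0" --pt "0.1 0 0 0 0 0 0"

```text
clock: 18.85
position: [0.4765, 0.2757, 0.2262]
ee_rot: [0.006, -2.756, 0.004]
force: [0.1, 0.8, -1.2]
width: 0.206
gripper_force: 50.0
```

```bash
python3 -c "
from h import *
togo([.48,.2855,.1],toolR(.4,-22.4));held('t2',rad=.25,zmin=.1)
from cell import arm
s=arm.observe()
for n in('top','side'):
    d=np.load(f'pics/t2_{n}.npz');P,ok=cloud(d);m=ok&(abs(P[...,1]-s['position'][1])<.07)&(P[...,0]<s['position'][0]-.02)&(P[...,0]>.2)&(abs(P[...,2]-s['position'][2])<.03)
    q=P[m];print(n,len(q))
    for a in np.arange(.26,.5,.02):
        r=q[abs(q[:,0]-a)<.01]
        if len(r)>5: print(round(a,2),len(r),r[:,1].min().round(3),r[:,1].max().round(3),np.median(r[:,2]).round(4))
"
```

```text
t 18.85 pos [0.4765 0.2757 0.2262] w 0.206 f [ 0.1  0.8 -1.2] gf 50.0 j [-0.99  0.65  0.84  1.52 -0.53  1.59  1.51]
turn/0.1 [-0.01  0.06 -0.03] shift/.025 now [-2.03  0.4   4.63] after turn [-2.06  0.39  4.61]
side black [170  92  27  16] 112 lo [0.5074 0.2696 0.2296] hi [0.5957 0.268  0.2286] az -1.1 el -0.6
side black [176  79  18   9] 59 lo [0.5291 0.2238 0.3231] hi [0.5294 0.1803 0.319 ] az -89.6 el -5.5
top black [140 170  18  14] 93 lo [0.5235 0.2261 0.3236] hi [0.5367 0.1783 0.3198] az -74.6 el -4.4
top 654
0.28 23 0.238 0.31 0.2167
0.3 135 0.236 0.312 0.218
0.32 104 0.235 0.311 0.2187
0.34 100 0.235 0.312 0.2182
0.36 120 0.235 0.31 0.2185
0.38 74 0.24 0.307 0.2192
0.4 23 0.266 0.278 0.2201
0.42 27 0.267 0.278 0.222
0.44 32 0.264 0.28 0.2225
0.46 16 0.263 0.281 0.2307
side 581
0.28 27 0.237 0.314 0.219
0.3 109 0.238 0.317 0.2188
0.32 99 0.238 0.315 0.2188
0.34 94 0.237 0.317 0.2189
0.36 99 0.239 0.315 0.2192
0.38 52 0.243 0.311 0.2199
0.4 25 0.268 0.283 0.221
0.42 21 0.269 0.279 0.2222
0.44 40 0.265 0.283 0.2242
0.46 15 0.263 0.283 0.2312
```

View pics/t2_side.png

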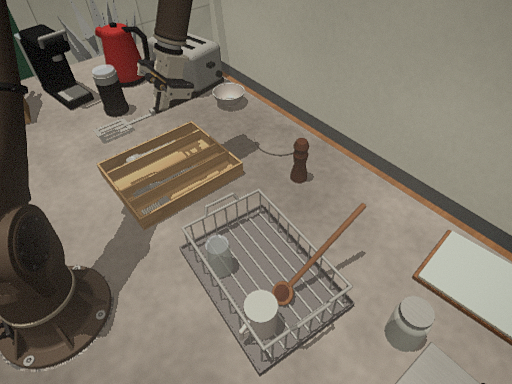

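The side view shows the turner level over the tray; the cameras put it about 11 mm short of the lane centre in y and 16 mm too far to -x. I'll shift it, then lower.

Request:
carry_out --pt "0.1 -0.3 0.2 -0.1 0 0.03 0" --pt "0.1 -0.3 0.22 -0.1 0 0.03 0" --pt "0.1 -0.3 0 0.7 0 0 0" --pt "0.1 -0.4 0 0.9 0 0 0" --pt "0.1 -0.4 0 0.9 0 0 0" --pt "0.1 -0.4 0 0.9 0 0 0" --pt "0.1 -0.2 0 0.6 0 0 0" --pt "0.1 -0.1 0 0.3 0 0 0"

```text
clock: 19.75
position: [0.4921, 0.2873, 0.1071]
ee_rot: [0.007, -2.748, 0.004]
force: [0.5, -0.4, -0.9]
width: 0.206
gripper_force: 50.0
```

Request:
carry_out --pt "0.1 0 0 0 0 0 0" --pt "0.1 0 0 0 0 0 0"

```text
clock: 19.95
position: [0.4929, 0.2874, 0.1094]
ee_rot: [0.007, -2.751, 0.003]
force: [0.2, 0.2, -0.5]
width: 0.211
gripper_force: 50.0
```

```bash
python3 -c "
from h import *
togo([.4925,.2864,.018],toolR(.4,-22.4));held('t3',rad=.25,zmin=.1)
from cell import arm
s=arm.observe()
for n in('top','side'):
    d=np.load(f'pics/t3_{n}.npz');P,ok=cloud(d);m=ok&(abs(P[...,1]-s['position'][1])<.06)&(P[...,0]<s['position'][0]-.02)&(P[...,0]>.2)&(P[...,2]>.062)&(P[...,2]<s['position'][2]+.02)
    q=P[m];print(n,len(q))
    for a in np.arange(.26,.5,.02):
        r=q[abs(q[:,0]-a)<.01]
        if len(r)>5: print(round(a,2),len(r),r[:,1].min().round(3),r[:,1].max().round(3),np.median(r[:,2]).round(4))
"
```

```text
t 19.95 pos [0.4929 0.2874 0.1094] w 0.211 f [ 0.2  0.2 -0.5] gf 50.0 j [-0.95  0.8   0.77  1.57 -0.62  1.42  1.58]
turn/0.1 [-0.   -0.   -0.02] shift/.025 now [-1.38 -0.04  3.38] after turn [-1.38 -0.04  3.38]
side black [186 112  16   9] 62 lo [0.5448 0.1924 0.202 ] hi [0.5457 0.2367 0.2058] az 88.8 el 4.8
side black [180 130  12   6] 31 lo [0.5236 0.28   0.1119] hi [0.5632 0.2787 0.1052] az -1.9 el -9.6
top black [148 175  16  11] 88 lo [0.5441 0.2363 0.2048] hi [0.554  0.1895 0.2018] az -78.0 el -3.7
top black [104 171  13  12] 58 lo [0.5276 0.3601 0.2096] hi [0.5644 0.3574 0.197 ] az -4.2 el -18.8
top 547
0.3 45 0.249 0.324 0.1019
0.32 107 0.246 0.324 0.1017
0.34 88 0.246 0.323 0.1019
0.36 85 0.247 0.322 0.1023
0.38 102 0.249 0.322 0.1031
0.4 40 0.252 0.317 0.1041
0.42 20 0.279 0.289 0.1046
0.44 21 0.28 0.291 0.1043
0.46 33 0.273 0.292 0.113
0.48 6 0.275 0.294 0.1138
side 502
0.3 49 0.251 0.325 0.103
0.32 90 0.249 0.327 0.1026
0.34 85 0.248 0.327 0.1027
0.36 77 0.25 0.326 0.1028
0.38 91 0.249 0.327 0.103
0.4 29 0.253 0.32 0.1039
0.42 21 0.282 0.293 0.1048
0.44 20 0.282 0.294 0.1047
0.46 37 0.277 0.297 0.1101
```

Request:
carry_out --pt "0.1 -0.16 -0.04 0.4 0 0 0" --pt "0.1 -0.24 0 0.6 0 0 0" --pt "0.1 -0.24 0 0.6 0 0 0" --pt "0.1 -0.24 0 0.6 0 0 0" --pt "0.1 -0.2 0 0.5 0 0 0" --pt "0.1 -0.12 0 0.3 0 0 0" --pt "0.1 0 0 0 0 0 0" --pt "0.1 0 0 0 0 0 0"

```text
clock: 20.85
position: [0.4916, 0.2861, 0.0279]
ee_rot: [0.007, -2.75, 0.003]
force: [0.1, 0.5, -0.6]
width: 0.21
gripper_force: 50.0
```

Request:
carry_out --pt "0.1 -0.05 0 0.12 0 0 0" --pt "0.1 -0.02 0 0.06 0 0 0" --pt "0.1 0 0 0 0 0 0"

```text
clock: 21.15
position: [0.4913, 0.2863, 0.0231]
ee_rot: [0.008, -2.75, 0.003]
force: [-0.2, 1.1, -0.4]
width: 0.211
gripper_force: 50.0
```

Request:
carry_out --pt "0.1 -0.04 0 0.1 0 0 0" --pt "0.1 -0.02 0 0.06 0 0 0" --pt "0.1 0 0 0 0 0 0"

```text
clock: 21.45
position: [0.4909, 0.2862, 0.0185]
ee_rot: [0.007, -2.749, 0.003]
force: [0.4, 0.3, -1.1]
width: 0.211
gripper_force: 50.0
```

Request:
carry_out --pt "0.1 -0.015 0 0.04 0 0 0" --pt "0.1 0 0 0 0 0 0"

```text
clock: 21.65
position: [0.491, 0.2862, 0.0176]
ee_rot: [0.007, -2.75, 0.003]
force: [-0.3, 1.0, -1.6]
width: 0.21
gripper_force: 50.0
```

Request:
carry_out --pt "0.1 -0.015 0 0.04 0 0 0" --pt "0.1 0 0 0 0 0 0"

```text
clock: 21.85
position: [0.491, 0.2862, 0.0165]
ee_rot: [0.007, -2.75, 0.003]
force: [0.6, 0.9, -1.0]
width: 0.21
gripper_force: 50.0
```

Request:
carry_out --pt "0.1 -0.015 0 0.04 0 0 0" --pt "0.1 0 0 0 0 0 0"

```text
clock: 22.05
position: [0.4909, 0.2862, 0.0154]
ee_rot: [0.007, -2.75, 0.003]
force: [-0.5, -0.4, -1.3]
width: 0.208
gripper_force: 50.0
```

Request:
carry_out --pt "0.1 -0.015 0 0.04 0 0 0" --pt "0.1 0 0 0 0 0 0"

```text
clock: 22.25
position: [0.491, 0.2862, 0.015]
ee_rot: [0.007, -2.75, 0.003]
force: [-0.1, 0.3, 4.5]
width: 0.205
gripper_force: 50.0
```

Contact. I'll release and rise, then move away towards the robot's +y side for a check.

Request:
carry_out --pt "0.25 0 0 0 0 0 0" --pt "0.3 0 0 0 0 0 0" --pt "0.36 0 0 0 0 0 0" --pt "0.36 0.08 0 -0.2 0 0 0" --pt "0.36 0.16 0 -0.4 0 0 0" --pt "0.36 0.3 0 -0.75 0 0 0" --pt "0.36 0.35 0 -0.9 0 0 0" --pt "0.36 0.35 0 -0.9 0 0 0" --squeeze 10

```text
clock: 23.05
position: [0.4927, 0.2862, 0.1016]
ee_rot: [0.007, -2.751, 0.003]
force: [0.6, 0.3, -0.7]
width: 0.36
gripper_force: 0.0
```

Request:
carry_out --pt "0.36 0.35 0 -0.9 0 0 0" --pt "0.36 0.35 0 -0.9 0 0 0" --pt "0.36 0 -0.8 -0.8 0 -0.3 0" --pt "0.36 0 -0.9 -0.6 0 -0.5 0" --pt "0.36 0 -0.9 0 0 -0.5 0" --pt "0.36 0 -0.9 0 0 -0.5 0" --pt "0.36 0 -0.9 0 0 -0.5 0" --pt "0.36 0 -0.9 0 0 0 0"

```text
clock: 23.85
position: [0.5064, 0.1532, 0.182]
ee_rot: [0.008, -2.982, -0.001]
force: [-0.4, -0.1, 1.3]
width: 0.359
gripper_force: 0.0
```

Request:
carry_out --pt "0.36 0 -0.9 0 0 0 0" --pt "0.36 0 -0.9 0 0 0 0" --pt "0.36 0 -0.9 0 0 0 0" --pt "0.36 0 -0.9 0 0 0 0" --pt "0.36 0 -0.9 0 0 0 0" --pt "0.36 0 -0.9 0 0 0 0" --pt "0.36 0 -0.9 0 0 0 0" --pt "0.36 0 0 0 0 0 0"

```text
clock: 24.65
position: [0.5079, -0.0073, 0.1822]
ee_rot: [0.0, -2.982, 0.003]
force: [0.1, -1.0, -0.0]
width: 0.36
gripper_force: 0.0
```

```bash
python3 - <<'E'
from h import *
from cell import arm
print(arm.observe()["clock"],arm.observe()["position"])
im=arm.get_image("side");cv2.imwrite("pics/f.png",cv2.resize(im["pixels"][110:290,90:330,::-1],(800,600)))
P,ok=cloud(im);c=np.array([.4495,.2445]);L=P.copy();L[...,0]-=c[0];L[...,1]-=c[1]
for nm,yc,w in(("wide",.041,.046),("narrow",-.107,.036)):
    m=ok&(abs(L[...,1]-yc)<w)&(abs(L[...,0])<.17)
    for a in np.arange(-.16,.17,.04):
        q=L[m&(abs(L[...,0]-a)<.02)];print(nm,round(a,2),len(q),np.percentile(q[:,2],[10,50,90]).round(3) if len(q) else "")
E
```

```text
24.65 [ 0.50790104 -0.00729262  0.18220208]
wide -0.16 98 [0.005 0.007 0.01 ]
wide -0.12 136 [0.005 0.008 0.011]
wide -0.08 127 [0.006 0.009 0.011]
wide -0.04 117 [0.005 0.007 0.012]
wide 0.0 127 [0.004 0.008 0.02 ]
wide 0.04 108 [0.005 0.018 0.023]
wide 0.08 102 [0.005 0.018 0.023]
wide 0.12 100 [0.005 0.017 0.023]
wide 0.16 58 [0.005 0.012 0.022]
narrow -0.16 76 [0.005 0.008 0.018]
narrow -0.12 112 [0.005 0.015 0.018]
narrow -0.08 107 [0.007 0.019 0.022]
narrow -0.04 97 [0.005 0.019 0.022]
narrow 0.0 91 [0.006 0.02  0.023]
narrow 0.04 89 [0.005 0.019 0.023]
narrow 0.08 80 [0.005 0.018 0.023]
narrow 0.12 72 [0.005 0.007 0.021]
narrow 0.16 44 [0.004 0.006 0.008]
```

View pics/f.png

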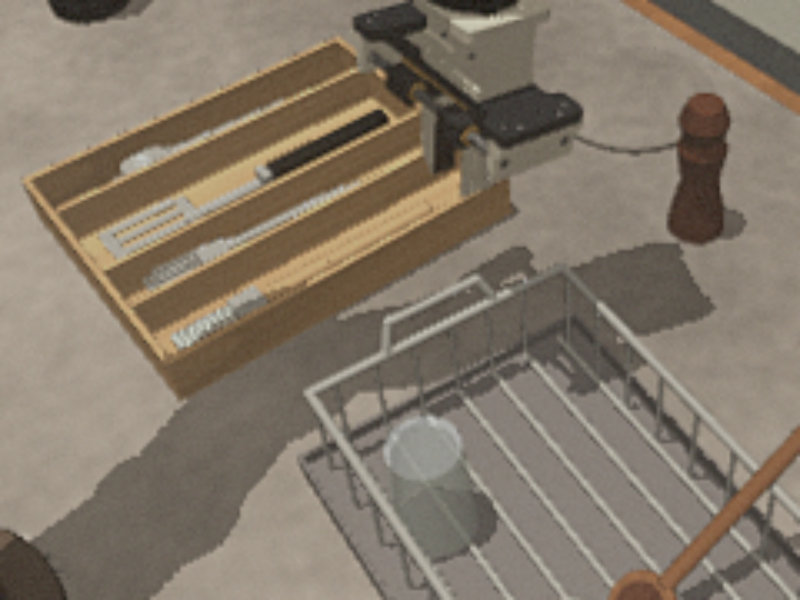

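Both lie flat in their compartments: the turner's blade at (150,230) and the brush's head at (215,320), both at the same end as the forks' and spoons' heads. The heights match (about 22 mm at both handle tops), and the gripper is clear.

```bash
python3 -c "
from cell import arm
print(arm.sign_off())"
```

```text
the job is handed in; nothing more can be done
None
```

I put the turner away flat in the widest compartment and the brush flat in the other empty one, heads at the fork and spoon end; the last picture and heights confirmed this, and I handed the job in at about 25 s, though no verdict came back.

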